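# Knock the worn inserts out of a press-tool holder

### The arm

A 6-joint arm with a two-finger parallel gripper is mounted at the origin on the work surface. World frame = base frame: x ahead of the robot, y to its left, z up, the work surface at z = 0. Lengths are in m, angles in rad, forces in N, time in s.
With the tool pointing down it reaches from about 0.275 to 0.875 m from the base axis. Payload 12.5 kg.
Tool frame: the origin (TCP) lies on the centre line of the jaws, within the pads' length; the fingertips stand r.finger_overhang ahead of it and the grasp point (between the pads) lies 3 mm ahead of it (r.finger_overhang is the distance from the TCP to the fingertips, in m); z points along the fingers, y is the line along which they close (so a half turn about z gives the same grasp; the last joint's range is limited). The gripper opens to 85 mm and grips with 20 to 120 N. Pads are 22 mm wide; open, the fingers measure 114 mm over their backs; the gripper's body (76 mm by 85 mm) begins 54 mm behind the grasp point. The pads swing forward as they close: fully open they stand 13 mm farther back than shut.
Start: joints at [1.192, 0.351, 1.652, -0, 1.139, -0.085], TCP at [0.159, 0.526, 0.253] pointing down, gripper open.
Joint ranges: [-2.75, 2.75], [-0.79, 2.1], [0.01, 2.65], [-1.57, 4.71], [0.07, 3.14], [-2.87, 2.87]. Speed limits (rad/s): [2.22, 2.22, 2.79, 3.14, 3.14, 3.14].

### API

Orientations are given as a unit quaternion [x, y, z, w].
In Python, from cell import r, optics gives the robot as it stands. The module is installed in compiled form; this text tells all that it offers. Calls block until the motion is done:
- r.move_to(position, orientation): joint-space move of the TCP to a pose.
- r.move_linear(position, rot=None, vel=0.15): straight line of the TCP; rot=None keeps the orientation; vel is the mean speed in m/s.
- r.set_joints(angles): joint-space move.
- r.set_gripper(opening, squeeze=None): opening from 0.0 (shut) to 1.0 (fully open); squeeze is the grip in N (None keeps the last); returns when the fingers have stopped.
- r.sleep(seconds).
- r.inverse_kinematics(position, orientation): joint angles nearest the present ones, or None.
- optics.get_image(name): name is "side" or "top" or "wrist"; returns a dict with "pixels" (420x560x3 uint8, red, green, blue), "depth" (420x560 float32, m along the optical axis (not along the pixel's ray), 0 where there is no reading), "fx", "fy", "cx", "cy" (pixels), "camera_from_world" (4x4, takes a point from world to camera coordinates); the wrist camera has in their place "mount" (4x4, takes a point from camera to tool coordinates, whose origin is the TCP and whose axes are the flange's). Camera axes: x right, y down, z forward; pixel columns grow to the right and rows downward; lengths in m; the calibration is good to about 2 mm. A picture is of the moment at which its call begins: read the wrist's pose just before it.
A pose or a line that the arm cannot do raises r.PlanningError and nothing moves.
- r.hand_in(): hands the job in; it is judged then, once.
Readings, each from a call of its own:
- r.current_t(): time.
- r.current_q(): joint angles.
- r.current_qvel(): joint speeds.
- r.current_effort(): joint torques, N m.
- r.current_tool_pos(): TCP position.
- r.current_ee_rot(): TCP orientation.
- r.current_contact_force(): force on the tool from outside, world axes, zero at the start.
- r.current_torque(): the same for the moment, N m.
- r.current_opening(): opening from 0.0 (shut) to 1.0 (fully open).
- r.current_finger_force(): force on a finger pad.
Only numpy, scipy, OpenCV 4.12 (cv2) and the standard library are available. Lean on these libraries where they do the work, as an engineer would, in place of code of your own. Each camera call takes 0.05 s, during which the arm holds its last target. There are 200 camera calls.

### The job

The worn brass inserts are stuck in the holder behind its keeper bar: first fit the loose T-handle fully home on the square spindle and turn it anticlockwise to the stop so that the keeper opens, and leave the handle there. Then use the knock-out drift to push every insert out of its pocket from behind, through the access holes in the holder's back. Put all the inserts in the scrap tray, stand the drift back upright on its rubber mat, and leave the other things on the bench undisturbed.

Things in the scene. Friction and masses are not known exactly. Their poses are not given: they have to be found in the camera images.
- holder: Grey metal insert holder bolted to the bench. Origin: on the bench, middle of its back face (the face towards the robot); x points from back to front, y left, z up. Block 250 wide (y -125..125), 50 deep (x 0..50), 75 high; its base, 28 high, goes on in front as a flat ledge (x 50..130). At its left end a gearbox (y 126..222, x 0..75, 24 high) carries the spindle.
- pocket_mid (a point): Point on the holder's front at x 50, y 0, z 42, axes as the holder. Four pockets at holder y = -99, -33, 33, 99, each 31 wide, 31 high (z 28..59) and 40 deep, open to the front, floor level with the ledge. One or two are empty. A spring plunger in the roof grips the insert: pushing it out takes 4 to 12 N until its tail has passed x 28; then it slides freely.
- hole_mid (a point): Point on the holder's back face at x 0, y 0, z 42, axes as the holder. Behind each pocket (y = -99, -33, 33, 99) a square access hole 24 x 24, centred at z 42, leads through the 10 thick back wall. In each pocket's roof a window, 20 wide (x 33..46), shows from above whether brass lies below.
- keeper_mid (a point): Middle of the sliding keeper bar in front of the pocket mouths (holder x 51..58), axes as the holder. It has one tab per pocket, 20 wide, z 30..64. Closed, this point is at holder y 0 and the tabs stand before the pockets; open, it is at y 33 and they stand midway between them.
- spindle (a joint): Angle of the upright spindle on the gearbox, rad, 0 = keeper closed, 1.2 = stop, keeper fully open (it slides 33 mm towards the holder's +y); grows anticlockwise seen from above. Turns against about 0.15 N m of friction and stays where left.
- spindle_top (a point): Centre of the top of the spindle, 54 above the bench, at x 37.5, y 190 of the holder. The spindle is 20 x 20 square, its flats parallel to this point's x and y axes, which turn with it; it stands 30 out of the gearbox, its last 6 mm tapered. Round its foot is a flat round boss, 52 in diameter, 4.5 high, on which the handle rests when home.
- key_grip (a point): Loose steel T-handle that fits the spindle; at first it stands on the bench, socket down. This point is the centre of its cross-bar, 53 above its underside. Bar 90 long (its own x), 18 wide (y), 22 high (z), on an 18 x 18 stem 12 high. Hub below: 48 x 48 square, 30 high, with a square socket 23 x 23, 26 deep from below, sides parallel to x and y. z is up. Mass about 350 g.
- key_socket (a point): Middle of the ceiling of that socket, 26 above the handle's underside and 27 below key_grip; 0.5 above spindle_top when the handle is fully home, its underside on the boss. Axes as key_grip.
- drift_grip (a point): Knock-out drift, standing upright: steel foot 80 x 60 x 10 (x -55..25 and y -30..30 from this point), square wooden post 22 x 22 up to 98 above the underside, and a round steel nose 12 in diameter that points horizontally along +x at 39 above the underside, its flat end 100 from the post's axis. This point is on the post's axis, 60 above the underside. z is up. Mass about 450 g.
- drift_tip (a point): Centre of the end of the drift's nose. Axes as drift_grip.
- drift_foot (a point): Centre of the underside of the drift's foot, 15 behind the post's axis. Axes as drift_grip.
- mat: Flat black rubber mat on the bench, 170 (x) x 140 (y) x 3 thick, fixed; the drift's place. It lies at the left or the right of the holder. Origin: centre of its underside.
- tray: Open grey plastic scrap tray, fixed, 180 (x) x 130 (y) x 35 high, walls and floor 4 to 5 thick, on the side of the holder opposite the mat. Origin: centre of its underside.
- ins0_c (a point): Worn brass insert of the pocket at holder y -99, or None if that pocket is empty. Block 34 (x) x 28 (y) x 28 (z), about 200 g; this is its centre. Seated it lies at x 28, z 42 of the holder, 5 behind the mouth.
- ins1_c (a point): Worn brass insert of the pocket at holder y -33, or None if that pocket is empty. Block 34 (x) x 28 (y) x 28 (z), about 200 g; this is its centre. Seated it lies at x 28, z 42 of the holder, 5 behind the mouth.
- ins2_c (a point): Worn brass insert of the pocket at holder y 33, or None if that pocket is empty. Block 34 (x) x 28 (y) x 28 (z), about 200 g; this is its centre. Seated it lies at x 28, z 42 of the holder, 5 behind the mouth.
- ins3_c (a point): Worn brass insert of the pocket at holder y 99, or None if that pocket is empty. Block 34 (x) x 28 (y) x 28 (z), about 200 g; this is its centre. Seated it lies at x 28, z 42 of the holder, 5 behind the mouth.
- piston: Bystander: aluminium piston, 66 in diameter, 56 high. Origin at its underside.
- race: Bystander: steel bearing race, 60 in diameter, 18 high. Origin at its underside.
- socket: Bystander: small steel socket, 28 in diameter, 40 high. Origin at its underside.
Mind the look-alikes: they are no part of the job. Leave any red look-alike of the part that bears key_grip alone.

How it is judged:
By the outcome, as a careful person would: the job done as asked, in the order asked, and still so for the second after the job is handed in, with the robot touching nothing.
Of ins0, ins1, ins2, ins3 only 2 to 3 are there at a start; the rules pass over those that are not, and their reading is None.
At some moment in a run one of drift may be knocked a few centimetres aside while the robot is not near it.
It also fails if it takes over 210 s, if anything falls off the work surface, if the arm or the gripper's body presses on something with over 40 N, if the wrist force passes 120 N, or if a joint passes its speed limit or range.

## Working session

There is one attempt and no reset: what is moved stays moved. The work goes in short steps, each a Python script; the robot and the scene stay as the last script left them, time stands still between calls to the robot, and variables do not carry over. Pictures are saved under pics/ and viewed, at most 14 in all, crops included, and the job is handed in when it is done.

```bash
mkdir -p pics; cat > h.py <<'E'
import numpy as np, cv2
from cell import r, optics
from scipy.spatial.transform import Rotation as R
def save(n,px): cv2.imwrite('pics/'+n+'.png',cv2.cvtColor(px,cv2.COLOR_RGB2BGR))
def shot(name):
    p=np.array(r.current_tool_pos());q=np.array(r.current_ee_rot())
    im=optics.get_image(name)
    if name=='wrist':
        T=np.eye(4);T[:3,:3]=R.from_quat(q).as_matrix();T[:3,3]=p
        im['wc']=T@np.array(im['mount'])
    else: im['wc']=np.linalg.inv(np.array(im['camera_from_world']))
    return im
def ray(im,u,v):
    d=np.array([(u-im['cx'])/im['fx'],(v-im['cy'])/im['fy'],1.])
    return im['wc'][:3,3], im['wc'][:3,:3]@d
def onz(im,u,v,z):
    o,d=ray(im,u,v); return o+d*(z-o[2])/d[2]
def cloud(im):
    v,u=np.mgrid[:420,:560]; D=im['depth']
    P=np.stack([(u-im['cx'])/im['fx']*D,(v-im['cy'])/im['fy']*D,D],-1)
    W=P@im['wc'][:3,:3].T+im['wc'][:3,3]; W[D==0]=np.nan
    return W
def proj(im,P):
    c=np.linalg.inv(im['wc'])@np.r_[P,1]; return [im['fx']*c[0]/c[2]+im['cx'],im['fy']*c[1]/c[2]+im['cy']]
E
python3 - <<'E'
from h import *
print(r.finger_overhang,r.current_ee_rot())
for n in('top','side'):
    im=shot(n);save(n+'0',cv2.resize(im['pixels'],(784,588)));np.save(n+'0.npy',im,allow_pickle=True)
    print(n,im['wc'].round(3).tolist(),im['fx'],im['cx'],im['cy'])
im=shot('wrist');print(im['mount'])
E
```

```text
0.022 [ 1.46361795e-01  9.89230960e-01 -5.62981288e-04 -1.25058326e-04]
top [[-0.028, -0.99, 0.135, 0.279], [-0.999, 0.024, -0.037, -0.036], [0.034, -0.135, -0.99, 1.1], [0.0, 0.0, 0.0, 1.0]] 409.9117213600888 279.5862876797878 211.1662612419361
side [[0.827, -0.297, 0.477, -0.208], [-0.562, -0.444, 0.698, -0.968], [0.005, -0.845, -0.534, 0.77], [0.0, 0.0, 0.0, 1.0]] 468.3799992960863 287.50241288090854 209.17630301559086
[[ 6.32912790e-04 -9.62703531e-01 -2.70557776e-01  6.85512892e-02]
 [ 9.99999633e-01  7.65441781e-04 -3.84320680e-04  3.22967709e-05]
 [ 5.77083102e-04 -2.70557434e-01  9.62703663e-01 -1.20322944e-01]
 [ 0.00000000e+00  0.00000000e+00  0.00000000e+00  1.00000000e+00]]
```

View pics/top0.png

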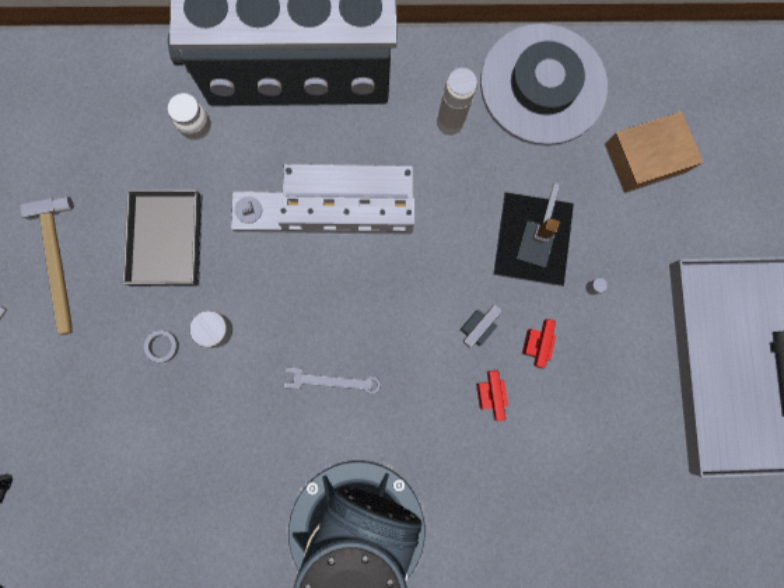

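View pics/side0.png

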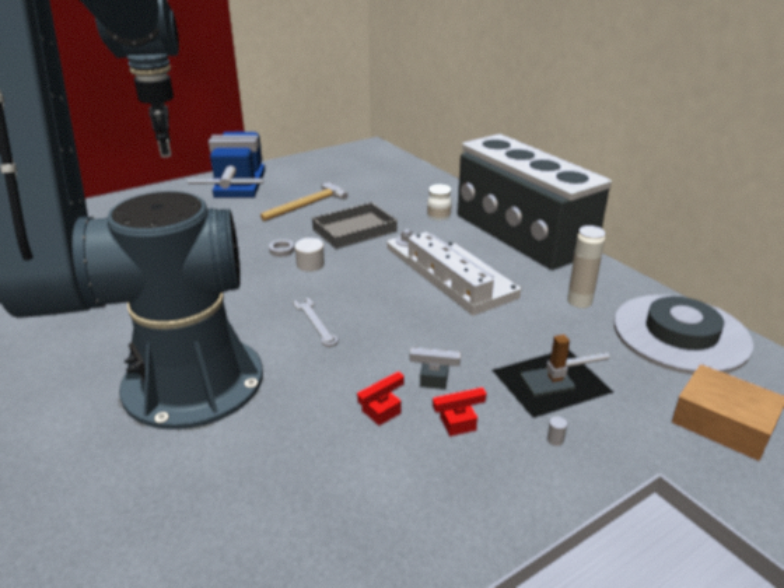

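Top view (784-wide): the tray is at (162,238) and the holder at (350,200), with its spindle at (248,210). Brass shows in the windows at 292, 328 and 400, and not at 364. The mat and drift are at (535,240), the grey key at (482,326), and the red look-alikes at (497,395) and (543,343).

```bash
python3 - <<'E'
from h import *
im=np.load('top0.npy',allow_pickle=True).item()
for n,u,v,z in[('spin',248,210,.054),('hbr',413,230,.0),('hbl_box',232,230,.024),('hfr',413,167,.028),('key1',467,344,.06),('key2',499,307,.06),('post',548,229,.098),('tip',556,185,.04),('matc',535,240,0),('trayc',162,238,0),('piston',208,329,.05),('race',160,346,.02),('sock',599,286,.04)]:
    print(n,onz(im,u/1.4,v/1.4,z).round(3))
W=cloud(im)
for n,u,v in[('spin',248,210),('blocktop',346,220),('key',482,326),('table',400,280)]: print(n,W[int(v/1.4),int(u/1.4)].round(3))
E
```

```text
spin [0.588 0.187 0.054]
hbr [ 0.557 -0.123  0.   ]
hbl_box [0.558 0.224 0.024]
hfr [ 0.676 -0.125  0.028]
key1 [ 0.328 -0.21   0.06 ]
key2 [ 0.394 -0.272  0.06 ]
post [ 0.53  -0.36   0.098]
tip [ 0.631 -0.4    0.04 ]
matc [ 0.532 -0.365  0.   ]
trayc [0.551 0.364 0.   ]
piston [0.368 0.259 0.05 ]
race [0.341 0.355 0.02 ]
sock [ 0.432 -0.469  0.04 ]
spin [0.59  0.189 0.047]
blocktop [0.561 0.005 0.071]
key [ 0.362 -0.238  0.062]
table [ 0.458 -0.093 -0.   ]
```

```bash
cat >> h.py <<'E'
def dn(deg): return R.from_euler('xz',[180,deg],degrees=True).as_quat()
def keep(n,yaw,p,move=True):
    if move: r.move_to(p,dn(yaw))
    im=shot('wrist'); np.save(n+'.npy',im,allow_pickle=True); save(n,im['pixels']); return im
E
python3 - <<'E'
from h import *
print(R.from_quat(dn(163)).as_quat())
im=keep('hA',0,[0.60,0.06,0.33]);print(im['fx'],im['cx'],im['cy'])
keep('hB',0,[0.60,0.15,0.25])
keep('kA',135,[0.36,-0.24,0.25])
keep('kB',135,[0.40,-0.20,0.25])
for n in('hA','hB','kA','kB'): print(n,np.load(n+'.npy',allow_pickle=True).item()['wc'].round(3).tolist())
a=[cv2.imread('pics/%s.png'%n) for n in('hA','hB','kA','kB')]
cv2.imwrite('pics/m1.png',cv2.resize(np.vstack([np.hstack(a[:2]),np.hstack(a[2:])]),(800,600)))
print(r.current_t())
E
```

```text
[1.47809411e-01 9.89015863e-01 6.05597556e-17 9.05071611e-18]
351.5690561815364 274.36648486871906 208.4671248379321
hA [[0.002, -0.963, -0.271, 0.668], [-1.0, -0.002, -0.001, 0.061], [0.0, 0.271, -0.963, 0.45], [0.0, 0.0, 0.0, 1.0]]
hB [[0.002, -0.963, -0.271, 0.669], [-1.0, -0.002, -0.001, 0.151], [0.001, 0.271, -0.963, 0.37], [0.0, 0.0, 0.0, 1.0]]
kA [[0.707, 0.681, 0.191, 0.312], [0.707, -0.68, -0.192, -0.191], [-0.0, 0.271, -0.963, 0.37], [0.0, 0.0, 0.0, 1.0]]
kB [[0.705, 0.683, 0.191, 0.352], [0.709, -0.679, -0.191, -0.151], [-0.001, 0.271, -0.963, 0.37], [0.0, 0.0, 0.0, 1.0]]
6.2667
```

View pics/m1.png

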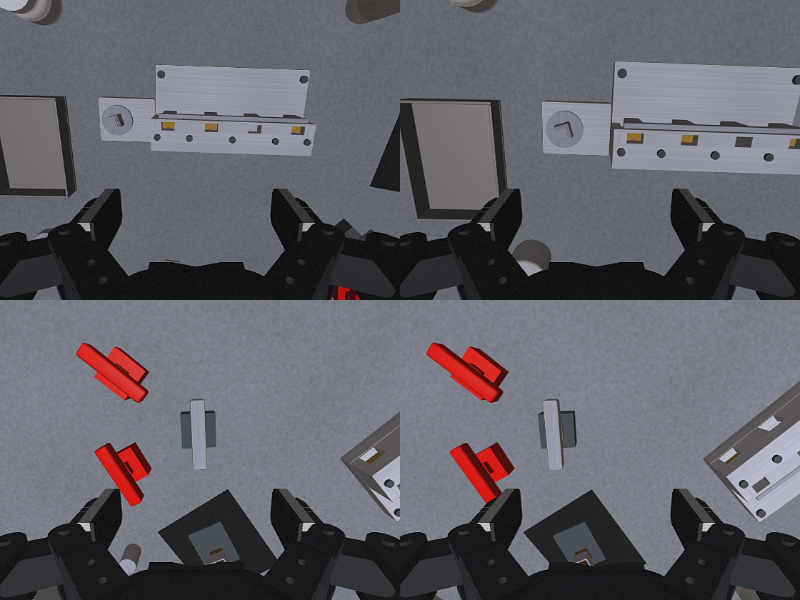

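The three filled windows are clear: y +99, +33 and -99. The pocket at -33 is empty. The keeper is closed, the holder is yawed slightly, and the grey key sits at about (198,135) in kA's quarter-view.

```bash
cat >> h.py <<'E'
def rect(P):
    c,s,a=cv2.minAreaRect((P[:,:2]*1000).astype(np.float32)); return np.round(c,1),np.round(s,1),round(a,2)
def blob(im,lo,hi,c,rad):
    "pixels whose depth height is in lo..hi near c; returns largest component mask, cloud"
    W=cloud(im); m=(W[...,2]>lo)&(W[...,2]<hi)&(np.hypot(W[...,0]-c[0],W[...,1]-c[1])<rad)
    n,l,s,_=cv2.connectedComponentsWithStats(m.astype(np.uint8))
    if n<2: return m,W
    return l==1+np.argmax(s[1:,4]),W
def castrect(im,m,z):
    "outline of mask cast by rays onto plane z"
    cs,_=cv2.findContours(m.astype(np.uint8),cv2.RETR_EXTERNAL,cv2.CHAIN_APPROX_NONE)
    c=max(cs,key=len)[:,0]; return rect(np.array([onz(im,u,v,z) for u,v in c]))
E
python3 - <<'E'
from h import *
for n in('hA','hB'):
    im=np.load(n+'.npy',allow_pickle=True).item()
    for nm,lo,hi,c,rad in[('top',.066,.085,(.58,0),.2),('ledge',.02,.035,(.65,0),.17),('box',.018,.033,(.59,.19),.08),('spin',.043,.062,(.588,.19),.03)]:
        m,W=blob(im,lo,hi,c,rad)
        if m.sum()<10: print(n,nm,'none');continue
        z=np.nanmedian(W[m][:,2]); print(n,nm,m.sum(),'z',z.round(4),rect(W[m]),castrect(im,m,z))
for n in('kA','kB'):
    im=np.load(n+'.npy',allow_pickle=True).item()
    for nm,lo,hi in(('bar',.048,.08),('hub',.02,.04)):
        m,W=blob(im,lo,hi,(.361,-.241),.06); z=np.nanmedian(W[m][:,2]); print(n,nm,m.sum(),'z',z.round(4),rect(W[m]),castrect(im,m,z))
a=cv2.imread('pics/hB.png')[110:230,180:440];b=cv2.imread('pics/hA.png')[110:230,120:380]
cv2.imwrite('pics/m2.png',cv2.resize(np.vstack([a,b]),None,fx=2.4,fy=2.4,interpolation=cv2.INTER_CUBIC))
E
```

```text
hA top 11115 z 0.0746 (array([584.7,   4.7]), array([250.5,  58.3]), 88.18) (array([585.4,   4.9]), array([250. ,  58.9]), 88.12)
hA ledge 15289 z 0.0277 (array([644.5,  21.5]), array([123.5, 295.4]), 9.57) (array([644.5,  21.4]), array([122.6, 293.7]), 9.34)
hA box 4276 z 0.024 (array([599.4, 170.8]), array([ 77. , 112.3]), 0.33) (array([600.8, 170.4]), array([109.3,  76.9]), 88.23)
hA spin 325 z 0.0518 (array([599.8, 194.1]), array([20.1, 19.9]), 14.8) (array([600.8, 192.4]), array([20. , 21.3]), 15.24)
hB top 16057 z 0.0747 (array([585.1,  11.2]), array([237.6,  58.4]), 88.05) (array([585.9,  11.9]), array([237.5,  59.2]), 88.14)
hB ledge 23420 z 0.0277 (array([644.3,  24.6]), array([124.2, 289.1]), 10.04) (array([644.3,  24.6]), array([124.5, 288.6]), 10.18)
hB box 6823 z 0.0241 (array([600.7, 170. ]), array([113.6,  78.7]), 89.55) (array([601.6, 169.3]), array([113. ,  78.6]), 88.88)
hB spin 477 z 0.0521 (array([599.8, 194.4]), array([20.5, 20.4]), 15.51) (array([601.2, 193.6]), array([20.4, 20.3]), 15.65)
kA bar 1954 z 0.0635 (array([ 363.2, -238.9]), array([18. , 90.2]), 47.47) (array([ 362.4, -238.1]), array([17.8, 90.2]), 47.45)
kA hub 704 z 0.0297 (array([ 374.6, -226.4]), array([14.1, 48.3]), 47.48) (array([ 374.2, -226. ]), array([14.1, 49.3]), 47.42)
kB bar 2153 z 0.0634 (array([ 363.1, -238.5]), array([18.3, 89.5]), 47.48) (array([ 363.5, -237.1]), array([19.9, 89.9]), 47.4)
kB hub 887 z 0.0298 (array([ 373.6, -227.5]), array([17.4, 48.3]), 47.49) (array([ 373.5, -226.7]), array([18.2, 49.3]), 47.49)
```

View pics/m2.png

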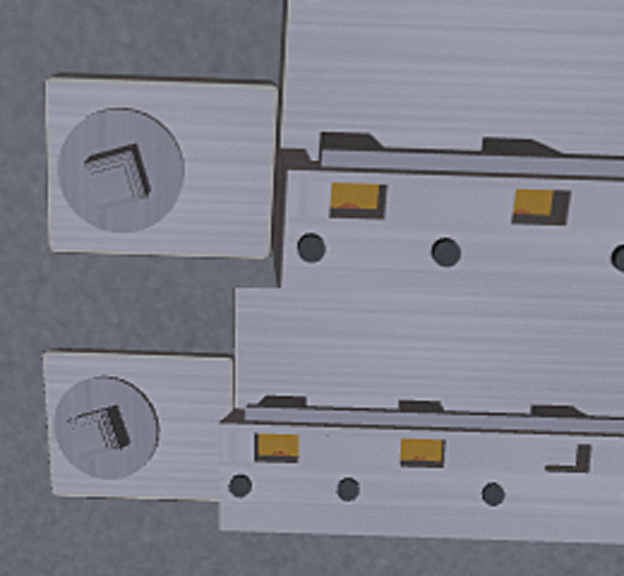

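```bash
python3 - <<'E'
from h import *
r.set_gripper(0.5)
print('open',r.current_opening())
q=dn(137.48);x,y=.3631,-.2387
r.move_to([x,y,.12],q); r.move_linear([x,y,.057],vel=.1)
r.set_gripper(0.0,60); print('closed',r.current_opening(),r.current_finger_force(),r.current_contact_force())
r.move_linear([x,y,.20],vel=.15)
# look at the spindle from the placing yaw, tool offset so it shows beyond the key
a=105.5; t=np.array([np.cos(np.radians(a)),np.sin(np.radians(a))])
p=np.array([.5997,.1943])
im=keep('sA',a,[*(p-t*-.0),.26])
im2=keep('sB',a,[*(p+t*-.07),.26])
save('m3',np.hstack([im['pixels'],im2['pixels']])[::1,::1]); 
cv2.imwrite('pics/m3.png',cv2.resize(cv2.imread('pics/m3.png'),(800,300)))
for n,i in(('sA',im),('sB',im2)):
    for nm,lo,hi,c,rad in[('spin',.043,.062,p,.03),('top',.066,.085,(.58,0),.2)]:
        m,W=blob(i,lo,hi,c,rad)
        if m.sum()>10:
            z=np.nanmedian(W[m][:,2]);print(n,nm,m.sum(),z,rect(W[m]),castrect(i,m,z))
    m,W=blob(i,.10,.32,i['wc'][:2,3],.2)
    print(m.sum())
print(r.current_t(),r.current_opening(),r.current_tool_pos(),r.current_contact_force())
E
```

```text
open 0.49528857868819565
closed 0.19878347232173954 58.96835326217115 [-2.69752986  0.61455894  7.02091411]
sA spin 23 0.04801987747440689 (array([597.2, 204.2]), array([19. ,  0.4]), 15.82) (array([597. , 204.7]), array([19.1,  1. ]), 15.51)
sA top 568 0.07477013749035288 (array([565.1,  96.4]), array([69.1, 11.7]), 88.17) (array([565.2,  98. ]), array([72.2, 11.6]), 88.13)
52023
sB spin 506 0.05229703465990096 (array([599.9, 194.9]), array([20. , 19.2]), 15.29) (array([599.9, 194.9]), array([19.7, 18.9]), 15.38)
sB top 4282 0.07487715161505673 (array([576.7,  56.8]), array([147.7,  37.4]), 88.14) (array([576.7,  58.1]), array([148.2,  37.3]), 88.15)
51558
11.8917 0.20165636971562306 [0.61843403 0.12601866 0.25999339] [-0.22435469  1.4982406  -4.44414796]
```

View pics/m3.png

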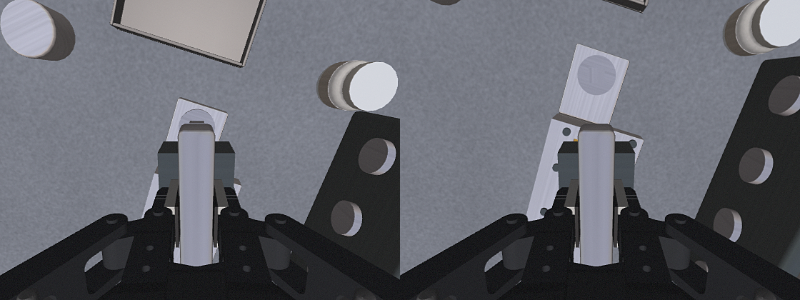

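```bash
python3 - <<'E'
from h import *
im=np.load('sB.npy',allow_pickle=True).item(); W=cloud(im)
p=np.array(r.current_tool_pos()); M=R.from_quat(r.current_ee_rot()).as_matrix()
L=(W-p)@M   # tool coords
sel=(abs(L[...,1])<.012)&(L[...,2]>-.02)&(L[...,2]<.0)&(L[...,0]>.022)
P=L[sel]; print('bar top z',np.median(P[:,2]),'x front',np.percentile(P[:,0],[98,100]),'y',np.percentile(P[:,1],[0.5,99.5]))
for x0 in(.024,.034,.040):
    Q=P[abs(P[:,0]-x0)<.003]; print(x0,Q[:,1].min(),Q[:,1].max())
sel=(abs(L[...,1])<.035)&(L[...,2]>.017)&(L[...,2]<.035)
P=L[sel]; print('hub z',np.median(P[:,2]),'y',np.percentile(P[:,1],[.5,99.5]),'x max',P[:,0].max(),rect(P))
print(M.round(4).tolist())
E
```

```text
bar top z -0.005712628934658508 x front [0.04411048 0.04447783] y [-0.0087988   0.00891448]
0.024 -0.008744839525348772 0.009114801798530109
0.034 -0.008903637256512416 0.009019727052162592
0.04 -0.008709809452862143 0.008900769646092252
hub z 0.02810291763618429 y [-0.02390669  0.02387345] x max 0.023642424253986487 (array([11.6, -0.1]), array([48.3, 24.3]), 89.63)
[[-0.2658, 0.964, -0.0002], [0.964, 0.2658, 0.0002], [0.0002, -0.0001, -1.0]]
```

```bash
python3 - <<'E'
from h import *
q=dn(105.3);x,y=.5998,.1951
r.move_linear([x,y,.20],rot=q,vel=.15); r.move_linear([x,y,.117],vel=.1); r.sleep(.2)
f0=np.array(r.current_contact_force()); print('f0',f0)
for z in np.arange(.115,.0855,-.002):
    r.move_linear([x,y,z],vel=.04); f=np.array(r.current_contact_force())-f0
    print(round(z,4),np.round(r.current_tool_pos(),4),f.round(1),np.round(r.current_torque(),2))
    if np.linalg.norm(f)>22: print('stop');break
print(r.current_t())
E
```

```text
f0 [ 0.16144395 -0.83365016 -4.42375917]
0.115 [0.5997 0.1951 0.1149] [-0.1  1.5  1.1] [-0.01 -0.01 -0.04]
0.113 [0.5997 0.1951 0.1128] [-0.1  1.3  0.6] [-0.02 -0.02 -0.01]
0.111 [0.5997 0.1951 0.1108] [-1.3  0.4  1. ] [ 0.02 -0.02 -0.01]
0.109 [0.5997 0.1951 0.1088] [0.6 1.3 1.7] [0.01 0.02 0.02]
0.107 [0.5997 0.1951 0.1068] [-0.6  1.4  0.9] [0.04 0.04 0.03]
0.105 [0.5997 0.1951 0.1048] [0.2 0.1 1. ] [-0.04 -0.05  0.02]
0.103 [0.5997 0.1951 0.1028] [-0.4  0.7  0.4] [0.01 0.01 0.05]
0.101 [0.5997 0.1951 0.1008] [-0.4  0.8  0.4] [0.01 0.03 0.02]
0.099 [0.5997 0.1951 0.0988] [-0.5  1.5  0.9] [ 0.    0.05 -0.03]
0.097 [0.5997 0.1951 0.0968] [-0.9  0.8  1.6] [-0.02 -0.06  0.02]
0.095 [0.5997 0.1951 0.0948] [-1.  -0.4  0.9] [-0.02  0.01 -0.  ]
0.093 [0.5997 0.1951 0.0928] [-0.2  0.4  0.9] [-0.01 -0.04 -0.02]
0.091 [0.5997 0.1951 0.0908] [-0.3 -0.   1.6] [ 0.01 -0.04 -0.02]
0.089 [0.5997 0.1951 0.0888] [-0.4  1.1  0.8] [-0.01  0.01  0.01]
0.087 [0.5997 0.1951 0.0868] [-1.1  1.   0.3] [-0.02 -0.02  0.03]
17.5917
```

```bash
python3 - <<'E'
from h import *
x,y=.5998,.1951
z=.0868
f0=r.current_contact_force()[2]
while z>.084:
    z-=.0005; r.move_linear([x,y,z],vel=.03); f=r.current_contact_force()[2]-f0
    if f>6: break
print('home z',z,f)
a=105.3; hist=[]
while a<105.3+80:
    a+=3 if a<105.3+42 else 1.5
    r.move_linear([x,y,z],rot=dn(a),vel=.04); tz=r.current_torque()[2]; 
    hist.append((round(a-105.3,1),round(tz,2),round(r.current_contact_force()[2],1)))
    if abs(tz)>.7: break
print(hist,r.current_q().__class__,np.round(r.current_q(),2),r.current_t())
E
```

```text
home z 0.0858 9.317912398566195
[(3.0, np.float64(0.11), np.float64(4.1)), (6.0, np.float64(0.09), np.float64(4.9)), (9.0, np.float64(0.09), np.float64(6.8)), (12.0, np.float64(0.01), np.float64(8.1)), (15.0, np.float64(0.05), np.float64(6.4)), (18.0, np.float64(0.0), np.float64(6.7)), (21.0, np.float64(-0.04), np.float64(6.2)), (24.0, np.float64(0.03), np.float64(6.3)), (27.0, np.float64(-0.02), np.float64(6.2)), (30.0, np.float64(0.03), np.float64(6.3)), (33.0, np.float64(-0.04), np.float64(6.8)), (36.0, np.float64(0.07), np.float64(6.8)), (39.0, np.float64(-0.04), np.float64(7.2)), (42.0, np.float64(-0.04), np.float64(6.8)), (43.5, np.float64(-0.06), np.float64(5.9)), (45.0, np.float64(-0.05), np.float64(6.3)), (46.5, np.float64(-0.13), np.float64(5.8)), (48.0, np.float64(-0.09), np.float64(5.7)), (49.5, np.float64(-0.09), np.float64(7.0)), (51.0, np.float64(-0.08), np.float64(6.2)), (52.5, np.float64(-0.06), np.float64(6.8)), (54.0, np.float64(-0.02), np.float64(6.3)), (55.5, np.float64(-0.08), np.float64(6.1)), (57.0, np.float64(-0.1), np.float64(5.7)), (58.5, np.float64(-0.01), np.float64(6.5)), (60.0, np.float64(-0.05), np.float64(6.9)), (61.5, np.float64(0.01), np.float64(6.2)), (63.0, np.float64(-0.12), np.float64(5.1)), (64.5, np.float64(-0.06), np.float64(6.3)), (66.0, np.float64(-0.13), np.float64(6.3)), (67.5, np.float64(-0.03), np.float64(6.8)), (69.0, np.float64(-0.04), np.float64(6.9)), (70.5, np.float64(-0.1), np.float64(7.2)), (72.0, np.float64(-0.11), np.float64(5.7)), (73.5, np.float64(-0.07), np.float64(6.2)), (75.0, np.float64(-0.02), np.float64(5.5)), (76.5, np.float64(-0.06), np.float64(5.3)), (78.0, np.float64(-0.09), np.float64(6.8)), (79.5, np.float64(-0.08), np.float64(6.5)), (81.0, np.float64(-0.29), np.float64(6.2))] <class 'numpy.ndarray'> [ 0.24  0.69  1.55 -0.    0.9  -1.44] 28.0917
```

```bash
python3 - <<'E'
from h import *
a=105.3+81; hist=[]
while a<105.3+92:
    a+=1
    r.move_linear([.5998,.1951,.0858],rot=dn(a),vel=.04); r.sleep(.1); tz=r.current_torque()[2]; hist.append((round(a-105.3,1),round(tz,2)))
    if abs(tz)>.8: break
print(hist,r.current_t(),r.current_contact_force())
E
```

```text
[(82.0, np.float64(-0.6)), (83.0, np.float64(-0.74)), (84.0, np.float64(-1.03))] 29.1417 [-0.57182986 -2.06607891  6.4594093 ]
```

```bash
python3 - <<'E'
from h import *
r.move_linear([.5998,.1951,.0858],rot=dn(105.3+81.5),vel=.04)
r.set_gripper(0.5); r.move_linear([.5998,.1951,.16],vel=.15)
im=keep('o1',0,[.62,.06,.33])
m,W=blob(im,.06,.11,(.6,.195),.06); 
for nm,lo,hi in(('bar',.085,.1),('hub',.05,.064)):
    m,W=blob(im,lo,hi,(.6,.195),.06); print(nm,m.sum(),np.nanmedian(W[m][:,2]),rect(W[m]))
i2=keep('d1',-20,[.55,-.37,.33])
i3=keep('d2',-20,[.51,-.36,.27])
save('m4',cv2.resize(np.vstack([im['pixels'],np.hstack([i2['pixels'],i3['pixels']])[:, :] [::2,::2]]),(560,630))[:600])
for n,i in(('d1',i2),('d2',i3)):
    for nm,lo,hi,c,rad in[('post',.093,.11,(.53,-.36),.08),('nose',.032,.055,(.58,-.38),.09),('foot',.008,.02,(.52,-.36),.08)]:
        m,W=blob(i,lo,hi,c,rad)
        if m.sum()>10:
            z=np.nanmedian(W[m][:,2]);print(n,nm,m.sum(),z.round(4),rect(W[m]),castrect(i,m,z))
print(r.current_t())
E
```

```text
bar 1526 0.09184961625120394 (array([600. , 193.9]), array([89.9, 18.4]), 5.68)
hub 784 0.05809174231275288 (array([601.2, 180.5]), array([48.3, 21. ]), 6.54)
d1 post 481 0.1005 (array([ 537.9, -396.5]), array([22.1, 22.1]), 63.62) (array([ 538.7, -396.5]), array([22.1, 22.8]), 63.88)
d1 nose 985 0.0466 (array([ 577.1, -415.7]), array([ 25.9, 112.7]), 63.94) (array([ 577.7, -415.5]), array([ 26.1, 111.7]), 63.67)
d1 foot 2000 0.0126 (array([ 524.3, -390. ]), array([60. , 80.3]), 63.85) (array([ 524.8, -390.1]), array([59.7, 79.9]), 63.88)
d2 post 728 0.1006 (array([ 537.9, -396.4]), array([22.1, 22.1]), 64.18) (array([ 538.2, -396.2]), array([22.1, 22.1]), 63.87)
d2 nose 1440 0.0466 (array([ 575.3, -417.7]), array([ 25.8, 113.6]), 59.35) (array([ 575.8, -417.5]), array([ 25.7, 113. ]), 59.08)
d2 foot 2993 0.0127 (array([ 524.4, -390. ]), array([60.1, 79.9]), 63.83) (array([ 524.6, -389.9]), array([59.7, 79.6]), 63.83)
35.1083
```

View pics/m4.png

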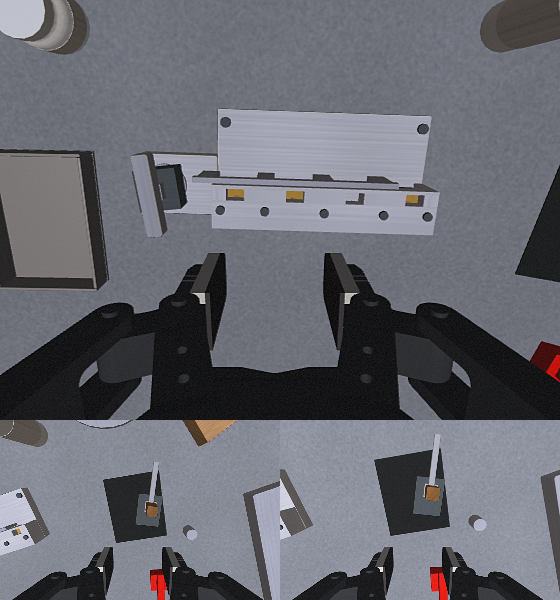

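Keeper and handle look right: the handle bar is at (150,195) and the keeper has shifted left. The drift has been knocked to (538,-396) with yaw -26°, still upright on the mat.

```bash
cat >> h.py <<'E'
HY=-1.87; O=np.array([.5557,.0056])
def H(x,y):
    c,s=np.cos(np.radians(HY)),np.sin(np.radians(HY)); return O+np.array([c*x-s*y,s*x+c*y])
E
python3 - <<'E'
from h import *
for n in('d1','d2'):
    im=np.load(n+'.npy',allow_pickle=True).item(); g=im['pixels'].max(-1); W=cloud(im)
    m=((g<48)&(W[...,2]<.008)&(np.hypot(W[...,0]-.532,W[...,1]+.365)<.125)).astype(np.uint8)
    m=cv2.morphologyEx(m,cv2.MORPH_OPEN,np.ones((3,3))); print('mat',n,m.sum(),castrect(im,m,.003))
a=-26.15;x,y=.5379,-.3964
r.move_to([x,y,.16],dn(a)); r.move_linear([x,y,.070],vel=.1); r.set_gripper(0,60)
print(r.current_opening(),r.current_contact_force(),r.current_tool_pos())
r.move_linear([x,y,.16],vel=.12)
p=H(-.14,-.099); r.move_to([*p,.16],dn(HY)); r.move_linear([*p,.075],vel=.15)
im=keep('g1',0,None,False)
# drift in hand, tool frame
P=np.array(r.current_tool_pos());M=R.from_quat(r.current_ee_rot()).as_matrix();L=(cloud(im)-P)@M
s=(abs(L[...,1])<.012)&(L[...,0]>.05)&(L[...,0]<.108)&(L[...,2]>.01)&(L[...,2]<.035)
Q=L[s];print('nose',len(Q),'xmax',Q[:,0].max(),'y',np.percentile(Q[:,1],[1,99]),'top z',np.percentile(Q[:,2],[1,5,50]))
for x0 in(.06,.09):
    q=Q[abs(Q[:,0]-x0)<.006]
    if len(q): print(x0,q[:,1].mean(),q[:,2].min())
print(r.current_t(),P)
E
```

```text
mat d1 10331 (array([ 538.1, -360.9]), array([138. , 168.5]), 79.24)
mat d2 14506 (array([ 538.3, -361. ]), array([138.1, 168.2]), 79.25)
0.24824649090670017 [-0.60604733  2.58481075  5.47097657] [ 0.53830032 -0.39651328  0.07081062]
nose 3944 xmax 0.09950106461992363 y [-0.00579217  0.00581836] top z [0.02231162 0.02279153 0.02434249]
0.06 -2.4985901408550516e-05 0.021430365838034395
0.09 6.321113318724268e-05 0.02151802274092493
39.9417 [ 0.41322852 -0.08914045  0.07573705]
```

View pics/g1.png

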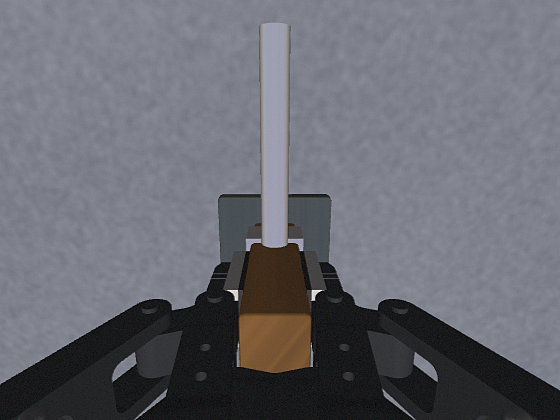

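Nose is straight along tool x, centred, and its tip is about 99.5 mm ahead. Pushing now.

```bash
python3 - <<'E'
from h import *
for hy in(-.099,.033,.099):
    r.move_linear([*H(-.135,hy),.070],vel=.15); r.sleep(.1); f0=np.array(r.current_contact_force())
    r.move_linear([*H(-.097,hy),.070],vel=.08); print(hy,'in hole',(np.array(r.current_contact_force())-f0).round(1))
    ok=True; log=[]
    for hx in np.arange(-.090,-.0325,.007):
        r.move_linear([*H(hx,hy),.070],vel=.05); f=np.array(r.current_contact_force())-f0; log.append((round(hx,3),round(f[0],1)))
        if np.linalg.norm(f)>30: ok=False;print('STOP',f);break
    print(log,np.round(r.current_tool_pos(),4))
    r.move_linear([*H(-.135,hy),.070],vel=.12)
    if not ok: break
print(r.current_t())
E
```

```text
-0.099 in hole [ 1.3 -0.5 -0.6]
[(np.float64(-0.09), np.float64(0.1)), (np.float64(-0.083), np.float64(0.1)), (np.float64(-0.076), np.float64(0.4)), (np.float64(-0.069), np.float64(0.4)), (np.float64(-0.062), np.float64(1.5)), (np.float64(-0.055), np.float64(1.0)), (np.float64(-0.048), np.float64(0.9)), (np.float64(-0.041), np.float64(0.1)), (np.float64(-0.034), np.float64(0.5))] [ 0.5189 -0.0923  0.07  ]
0.033 in hole [ 0.4  0.4 -0.4]
[(np.float64(-0.09), np.float64(0.9)), (np.float64(-0.083), np.float64(-0.2)), (np.float64(-0.076), np.float64(0.8)), (np.float64(-0.069), np.float64(0.6)), (np.float64(-0.062), np.float64(0.0)), (np.float64(-0.055), np.float64(0.7)), (np.float64(-0.048), np.float64(0.4)), (np.float64(-0.041), np.float64(-0.2)), (np.float64(-0.034), np.float64(-0.1))] [0.5232 0.0397 0.07  ]
0.099 in hole [ 1.4  0.5 -0.1]
[(np.float64(-0.09), np.float64(0.9)), (np.float64(-0.083), np.float64(1.8)), (np.float64(-0.076), np.float64(1.5)), (np.float64(-0.069), np.float64(1.8)), (np.float64(-0.062), np.float64(0.5)), (np.float64(-0.055), np.float64(1.4)), (np.float64(-0.048), np.float64(-0.2)), (np.float64(-0.041), np.float64(1.5)), (np.float64(-0.034), np.float64(1.3))] [0.5254 0.1056 0.07  ]
54.8417
```

Those forces are too small for 4–12 N plungers, so I'll look before parking the drift.

```bash
python3 - <<'E'
from h import *
r.move_linear([*H(-.135,.05),.30],vel=.25)
im=shot('wrist');save('c1',im['pixels'])
print(r.current_t(), r.current_opening())
t=shot('top');save('c2',t['pixels'][90:200,140:330]);
a=cv2.resize(cv2.imread('pics/c2.png'),(560,324),interpolation=cv2.INTER_CUBIC)
cv2.imwrite('pics/m5.png',np.vstack([cv2.imread('pics/c1.png')[:270],a]))
E
```

```text
55.9833 0.25163316511040434
```

View pics/m5.png

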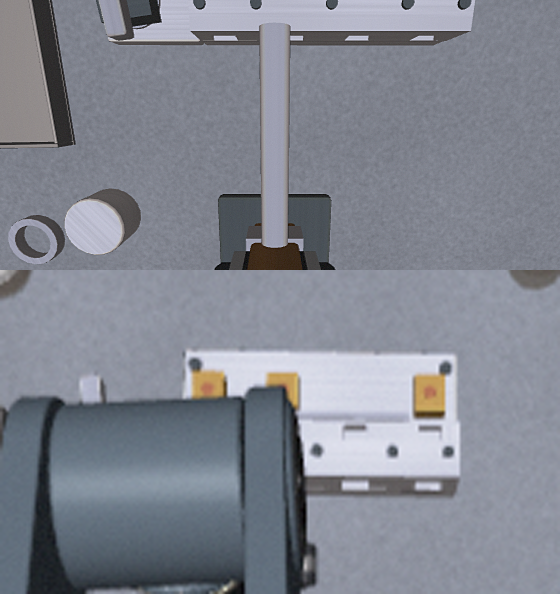

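All three inserts are out on the ledge (orange blocks at about (208,388), (283,388) and (430,395) in the lower half). Next the drift goes back on the mat.

```bash
python3 - <<'E'
from h import *
a=-10.8; d=np.array([np.cos(np.radians(a)),np.sin(np.radians(a))]); p=np.array([.5382,-.3610])+.015*d
r.move_to([*p,.20],dn(a)); r.move_linear([*p,.075],vel=.15); r.sleep(.1); f0=r.current_contact_force()[2]
z=.075
while z>.066:
    z-=.0005; r.move_linear([*p,z],vel=.02); f=r.current_contact_force()[2]-f0
    if f>4: break
print(z,f,r.current_tool_pos())
r.set_gripper(.5); r.move_linear([*p,.17],vel=.15)
im=keep('d3',a,[*(p-.03*d),.28])
for nm,lo,hi,c,rad in[('post',.093,.11,p,.08),('foot',.008,.02,p,.08)]:
    m,W=blob(im,lo,hi,c,rad);z=np.nanmedian(W[m][:,2]);print(nm,m.sum(),z.round(4),rect(W[m]))
im=keep('i1',0,[.665,.03,.27]);hs=cv2.cvtColor(im['pixels'],cv2.COLOR_RGB2HSV); W=cloud(im)
m=((hs[...,1]>110)&(W[...,2]>.045)&(W[...,2]<.065)).astype(np.uint8)
n,l,s,_=cv2.connectedComponentsWithStats(m)
for k in range(1,n):
    if s[k,4]>80: print(s[k,4],np.nanmedian(W[l==k][:,2]).round(4),rect(W[l==k]))
t=keep('t1',90,[.56,.36,.33])
m,W=blob(t,.028,.042,(.55,.365),.13);print('tray rim',rect(W[m])); m,W=blob(t,.002,.010,(.55,.365),.07);print('tray floor',rect(W[m]))
save('m6',cv2.resize(np.hstack([im['pixels'],t['pixels']]),(800,300)));print(r.current_t())
E
```

```text
0.0705 5.362947982005938 [ 0.55301912 -0.36383753  0.07081031]
post 685 0.1005 (array([ 552.7, -364. ]), array([21.5, 21.8]), 79.23)
foot 2906 0.0127 (array([ 537.6, -361.2]), array([60.1, 79.8]), 79.17)
1003 0.0556 (array([642.9, 102. ]), array([28. , 34.3]), 88.16)
953 0.0556 (array([640.7,  36.2]), array([27.4, 34.2]), 88.37)
1045 0.0556 (array([636.6, -95.9]), array([28.3, 34.2]), 88.45)
tray rim (array([549.8, 356.6]), array([130.1, 180.3]), 88.96)
tray floor (array([549.9, 356.1]), array([121.6, 139.6]), 88.98)
65.725
```

View pics/m6.png

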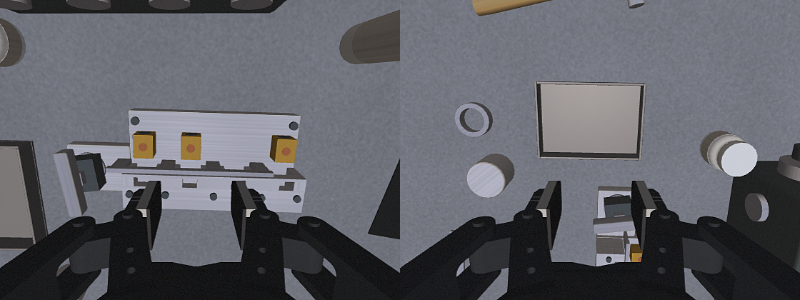

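```bash
python3 - <<'E'
from h import *
q=dn(HY); ins=[(.6429,.1020),(.6407,.0362),(.6366,-.0959)]; tx=[.600,.550,.500]
for (x,y),X in zip(ins,tx):
    r.set_gripper(.5); r.move_to([x,y,.17],q); r.move_linear([x,y,.053],vel=.12); r.set_gripper(0,50)
    o=r.current_opening(); r.move_linear([x,y,.17],vel=.15); print(o,r.current_opening(),r.current_finger_force(),np.round(r.current_contact_force(),1))
    if r.current_finger_force()<10: print('MISS');break
    r.move_to([X,.356,.17],q); r.move_linear([X,.356,.033],vel=.15); print(np.round(r.current_contact_force(),1))
    r.set_gripper(.5); r.move_linear([X,.356,.17],vel=.2)
r.move_to([.35,.05,.35],dn(90)); t=shot('top');s=shot('side')
save('m7',np.hstack([t['pixels'],s['pixels']]));cv2.imwrite('pics/m7.png',cv2.resize(cv2.imread('pics/m7.png'),(800,300)))
print(r.current_t())
E
```

```text
0.31716389221165414 0.3177334544004558 49.63955104351044 [-0.1  0.6 -2.7]
[-0.5 -0.1 -2.8]
0.3168690532084782 0.3140522865054885 49.62772071361542 [-1.1 -0.6 -1. ]
[-0.5 -0.5 -2.1]
0.3174498446475512 0.31746129087003927 49.731836915016174 [-0.5  0.2 -2.4]
[ 0.3 -0.3 -2.1]
90.025
```

View pics/m7.png

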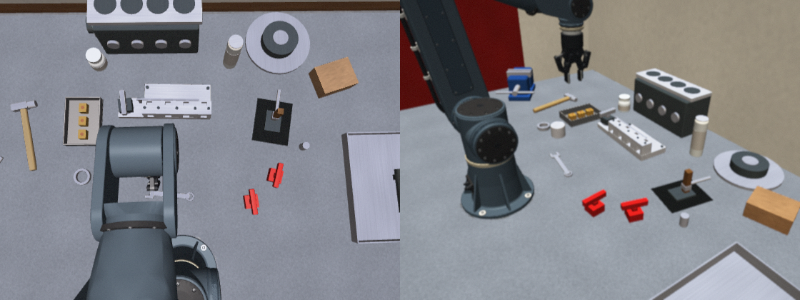

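```bash
python3 - <<'E'
from h import *
c,s=np.cos(np.radians(HY)),np.sin(np.radians(HY)); 
for n in('hA','o1','i1'):
    im=np.load(n+'.npy',allow_pickle=True).item();W=cloud(im);d=W[...,:2]-O
    hx=c*d[...,0]+s*d[...,1]; hy=-s*d[...,0]+c*d[...,1]
    m=(hx>.051)&(hx<.058)&(W[...,2]>.055)&(W[...,2]<.085)&(abs(hy)<.19)
    b=(hx>.051)&(hx<.058)&(W[...,2]>.033)&(W[...,2]<.055)&(abs(hy)<.17)
    print(n,m.sum(),(np.percentile(hy[m],[.5,99.5])*1000).round(1),np.nanmedian(W[m][:,2]).round(4))
    h,e=np.histogram(hy[b]*1000,bins=np.arange(-140,171,10)); print(dict(zip(e[:-1].astype(int).tolist(),h.tolist())))
E
```

```text
hA 1468 [-111.3  112.1] 0.0735
{-140: 0, -130: 0, -120: 0, -110: 20, -100: 24, -90: 20, -80: 0, -70: 0, -60: 0, -50: 4, -40: 22, -30: 27, -20: 0, -10: 0, 0: 0, 10: 0, 20: 11, 30: 25, 40: 12, 50: 0, 60: 0, 70: 0, 80: 6, 90: 22, 100: 22, 110: 0, 120: 0, 130: 0, 140: 0, 150: 0, 160: 0}
o1 1613 [-78.2 186.9] 0.0734
{-140: 0, -130: 0, -120: 0, -110: 0, -100: 0, -90: 0, -80: 13, -70: 23, -60: 25, -50: 0, -40: 0, -30: 0, -20: 0, -10: 28, 0: 19, 10: 7, 20: 0, 30: 0, 40: 0, 50: 11, 60: 27, 70: 11, 80: 0, 90: 0, 100: 0, 110: 0, 120: 29, 130: 26, 140: 5, 150: 0, 160: 33}
i1 2340 [-78.9 188.5] 0.0731
{-140: 0, -130: 1, -120: 0, -110: 0, -100: 0, -90: 0, -80: 30, -70: 46, -60: 47, -50: 0, -40: 0, -30: 0, -20: 0, -10: 52, 0: 44, 10: 4, 20: 0, 30: 0, 40: 0, 50: 27, 60: 52, 70: 29, 80: 0, 90: 0, 100: 0, 110: 1, 120: 73, 130: 50, 140: 11, 150: 0, 160: 60}
```

The keeper's right-hand end moved from -111 to -78.5, about 33 mm, so it is fully open. Handing in.

```bash
python3 -c "
from cell import r
print(r.hand_in())"
```

```text
the job is handed in; nothing more can be done
None
```

I've handed the job in at about 90 s: the handle is home on the spindle at the stop with the keeper fully open, all three inserts (the pocket at y -33 was empty) are in the scrap tray, and the drift stands upright on its mat.

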